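# Snap a connector stud home in the two-handled press

## Task

Stand the little brass connector block upright in the nest of the two-handled press, between the jaws with its stud towards one of them. Then squeeze the two handles together slowly and evenly until the stud's resistance peaks and gives and the lock button pops up out of the block; stop squeezing right there, because driving the seated stud on would crack the catch inside, and let go. Press the stud only with the press, never with the fingers, leave the block standing in the nest, and leave the other things on the bench alone.

Things in the scene. Friction and masses are not known exactly. Their poses are not given: they have to be found in the camera images.
- block_center (a point): Centre of the loose solid brass connector block, 32 x 22 x 44 mm (x, y, z of this frame; z up, it stands on its 32 x 22 mm end), about 0.25 kg. The steel stud sticks out of the middle of its +y face. Take it by the two plain faces that look along +x and -x (32 mm apart).
- stud: Steel stud of the block: round head 16 mm across, 5 mm thick, on an 8 mm stem. Origin: centre of the head's outer face, 10 to 22 mm out of the block's face at the start; y points out of the block. It slides only into the block, against some 8 N rising to about 20 N, then gives and snaps the last 2 mm home onto a hard stop. Over 30 N on it breaks the catch.
- lock_button (a joint): Steel lock button, 10 mm across, in the block's top; value = rise (m): 0 to 0.001 at first, dips to about -0.0015 under load, jumps to about 0.0045 when the stud snaps home. The stud peaks 3 to 9 mm from its start and is home some 3 mm after that: how far it stands out does not tell where, it must be felt. Let go before the button jumps, it stays unlocked.
- nest (a point): Nest of the press, fixed to the bench: where the middle of the block's underside goes, on the plate (10 mm above the bench), midway between the jaws. x points from the handle grips to the pivots, y to the left handle, z up. Two walls 8 mm high, 37 mm apart along x, hold the block's 32 mm width; along y it is free. Pivot heads at x = 60 mm rise to 38 mm above this point.
- jaw_left (a point): Tip of the left jaw, a round nose on the left handle, 25.5 mm to the +y side of the nest with the handles open, 22 mm above the plate (stud height). The right jaw mirrors it. The stud may face either jaw; block and stud together stand roughly midway between the jaws. Jaws and handles rise to 33 mm above the plate.
- grip_left (a point): Middle of the left handle's black grip (62 mm long, 10 x 22 mm), 32 mm above the bench. Its upright pivot is 120 mm away and 60 mm from the jaw: grips move twice as far as jaws. A light spring (1 to 2 N) holds it open, 68 mm over both grips' outsides; the stud gives at some 44 to 26 mm, with 9 to 14 N on each grip, then 2 N. Quick closing knocks the stud too hard.
- grip_right (a point): The same point of the right handle's grip, on the -y side of the press.
- glue_bottle: Bystander: white glue bottle, 56 mm across, 170 mm high; origin under its centre.
- offcut: Bystander: flat pale wood offcut, 140 x 60 x 22 mm.
- screw_tin: Bystander: closed round metal tin, 70 mm across, 55 mm high.
- mallet: Bystander: hammer lying on the bench.
Not all that is in view belongs to the job. Of the things that look like the part that bears nest, the largest one is meant.

How it is judged (in metres and radians):
On the way, in this order (a step that is already met when the one before it is completed fails the run):
1. the block stands in the nest, let go, its stud not yet snapped in (x of block_center in the frame of nest between -0.005 and 0.005 m and y of block_center in the frame of nest between -0.014 and 0.014 m and z of block_center in the frame of nest between -0.026 and 0.026 m and angle between block_center's own z axis and vertical below 0.08 rad and value of joint lock_button below 0.003 m and contact force between the fingers and block below 0.1 N), for 0.2 s.
2. the stud has snapped home (lock button up) (value of joint lock_button above 0.003 m), for 0.1 s.
At the end, for the whole second after the job is handed in: The lock button stands more than 3 mm above its starting level (stud snapped home) and the block stands upright (within 0.08 rad) and at rest in the nest: its centre within 5 mm of the nest's along the press, within 14 mm across it, and its foot down between the walls (within 4 mm of the plate) (x of block_center in the frame of nest between -0.005 and 0.005 m and y of block_center in the frame of nest between -0.014 and 0.014 m and z of block_center in the frame of nest between -0.026 and 0.026 m and angle between block_center's own z axis and vertical below 0.08 rad and value of joint lock_button above 0.003 m and linear speed of block below 0.02 m/s); the robot touches nothing.
It fails at once if the stud is driven with more than 30 N (contact force between stud and anything else above 30 N).
It fails at once if the fingers press on the stud (contact force between the fingers and stud above 5 N).
It fails at once if a bystander is moved more than 30 mm (distance of any of glue_bottle, offcut, screw_tin, mallet from where it was at the start of the episode above 0.03 m).
It also fails if it takes over 61 s, if anything falls off the work surface, if the arm or the gripper's body presses on something with over 40 N, if the wrist force passes 120 N, or if a joint passes its speed limit or range.

## Robot

A 6-joint arm with a two-finger parallel gripper is mounted at the origin on the work surface. World frame = base frame: x ahead of the robot, y to its left, z up, the work surface at z = 0. Lengths are in m, angles in degrees, forces in N, time in s.
With the tool pointing down it reaches from about 0.375 to 0.925 m from the base axis. Payload 5.7 kg.
Tool frame: the origin (TCP) lies midway between the tips of the shut fingers; the grasp point (between the pads) lies 19 mm behind it; y points along the fingers, z is the direction in which the jaws open and shut, and the axes are right-handed (so a half turn about y gives the same grasp; the last joint's range is limited). The gripper opens to 85 mm and grips with 20 to 120 N. Pads are 22 mm wide; open, the fingers measure 114 mm over their backs; the gripper's body (76 mm by 85 mm) begins 54 mm behind the grasp point. The pads swing forward as they close: fully open they stand 13 mm farther back than shut.
Start: joints at [-72.141, 20.558, 86.54, -0, 72.909, -6.595], TCP at [0.248, -0.546, 0.231] pointing down, gripper open.
Joint ranges: [-170.27, 170.27], [-57.76, 135], [12.27, 136.19], [-55.21, 235.2], [11.17, 155.16], [-170.74, 170.74]. Speed limits (degrees/s): [136.94, 136.94, 180, 180, 180, 180].

## Interface

Orientations are given as [roll, pitch, yaw] about the fixed x, y, z axes, in that order (R = Rz(yaw) Ry(pitch) Rx(roll)).
In Python, from bench import ctrl gives the robot as it stands.
- The arm moves only by the shell command python3 -m inch 'ROWS' [FORCE]. ROWS is JSON, a list of rows, each a list of 7 numbers: the turn, a rotation vector about the tool's x, y, z in degrees, then the shift along the tool's x, y, z in mm, then the closure in counts, from 0 (fully open) to 255 (shut). In form: [[wx, wy, wz, tx, ty, tz, fingers], ...]. A call has exactly 5 rows; each row shifts and turns the commanded pose from where the row before left it, along the tool's axes as they then stand; what a row does not reach is not made up. A row lasts 1/8 s, in which the tool goes at most 62.5 mm and 10.7 degrees, less where a joint would pass 70% of its speed; a pose out of reach is approached as far as the arm can. A call is refused whole if a number of a shift passes 62.5 or a number of a turn 10.7, either way. A call with a gripper value outside its range is refused whole. The fingers move at their own pace and stop on an object; FORCE is the grip in N (left out, the last holds). Time passes only in rows, so rows that do not move let the fingers close, or fill a call up. It gives the time, the measured TCP pose, the force and the opening at its end, in the units of the state.
- ctrl.observe(): the state, without advancing time (a new reading comes with each control period).
- ctrl.get_image(name): name is "scene" or "top" or "wrist"; returns (picture, depth): 384x512x3 uint8, blue, green, red; 384x512 float32, m along the optical axis (not along the pixel's ray), 0 where there is no reading.
- ctrl.camera_model(name): a dict with "K" (3x3 intrinsics, pixels), "eye" and "rotation" of the camera in the world. Camera axes: x right, y down, z forward; pixel columns grow to the right and rows downward; lengths in m; the calibration is good to about 2 mm. A picture is of the moment at which its call begins: read the wrist's pose just before it. camera_model takes no time and is no camera call; for the wrist camera it gives the pose at the moment of the call.
- ctrl.hand_in(): hands the job in, once; it reports no verdict.
The state is a dict: "time": time; "joint_pos": joint angles; "joint_velocities": joint speeds; "joint_torque": joint torques, N m; "position": TCP position; "tcp_rot": TCP orientation; "wrist_force": force on the tool from outside, world axes, zero at the start; "moment": the same for the moment, N m; "width": opening from 0.0 (shut) to 1.0 (fully open).
Only numpy, scipy, OpenCV 4.12 (cv2) and the standard library are available. Lean on these libraries where they do the work, as an engineer would, in place of code of your own. Each camera call takes 0.05 s, during which the arm holds its last target. There are 200 camera calls.

## Working session

There is one attempt and no reset: what is moved stays moved. The work goes in short steps, Python scripts to look and compute and a shell command to move; the robot and the scene stay as the last step left them, time stands still between calls to the robot, and variables do not carry over. Pictures are saved under pics/ and viewed, about 8 in all and at most 12, crops included, and the job is handed in when it is done.

```bash
ls; mkdir -p pics
python3 - <<'E'
from bench import ctrl
import cv2,numpy as np,pickle
print(ctrl.observe())
D={}
for n in("scene","top"):
    im,d=ctrl.get_image(n); m=ctrl.camera_model(n); D[n]=(im,d,m); print(n,m)
    cv2.imwrite(f"pics/{n}0.png",im)
pickle.dump(D,open("d0.pkl","wb"))
a=np.hstack([D["top"][0]]);cv2.imwrite("pics/top0b.png",cv2.resize(a,(800,600),interpolation=cv2.INTER_CUBIC))
E
```

```text
pics
{'time': 0.0, 'joint_pos': array([-7.21417585e+01,  2.05985265e+01,  8.65973171e+01, -1.05045060e-03,
        7.29085386e+01, -6.59275101e+00]), 'joint_velocities': array([-0.0017976 , -0.00532919,  0.04919045, -0.06874952,  0.07832052,
       -0.02356785]), 'joint_torque': array([-1.86000500e-03, -5.27627957e+01, -2.78619647e+01,  8.00312819e-06,
        1.32974572e-02,  4.23919545e-06]), 'position': array([ 0.24815018, -0.54555125,  0.23045853]), 'tcp_rot': array([-9.01038072e+01,  1.09874078e-02, -1.55548708e+02]), 'wrist_force': array([0.42141702, 0.19724197, 0.25838126]), 'moment': array([0.05629879, 0.01400681, 0.05670938]), 'width': 0.9956724338491234}
scene {'K': array([[416.49922058,   0.        , 259.54957944],
       [  0.        , 416.49922058, 182.06810831],
       [  0.        ,   0.        ,   1.        ]]), 'eye': array([1.1593823 , 0.44367286, 1.02878639]), 'rotation': array([-142.19649364,   -0.28601194,  124.0606156 ])}
top {'K': array([[473.37938315,   0.        , 256.66930939],
       [  0.        , 473.37938315, 190.78388952],
       [  0.        ,   0.        ,   1.        ]]), 'eye': array([0.34037007, 0.0173318 , 1.10737539]), 'rotation': array([-1.68151015e+02,  9.80093947e-02, -8.60876284e+01])}
```

View pics/top0b.png

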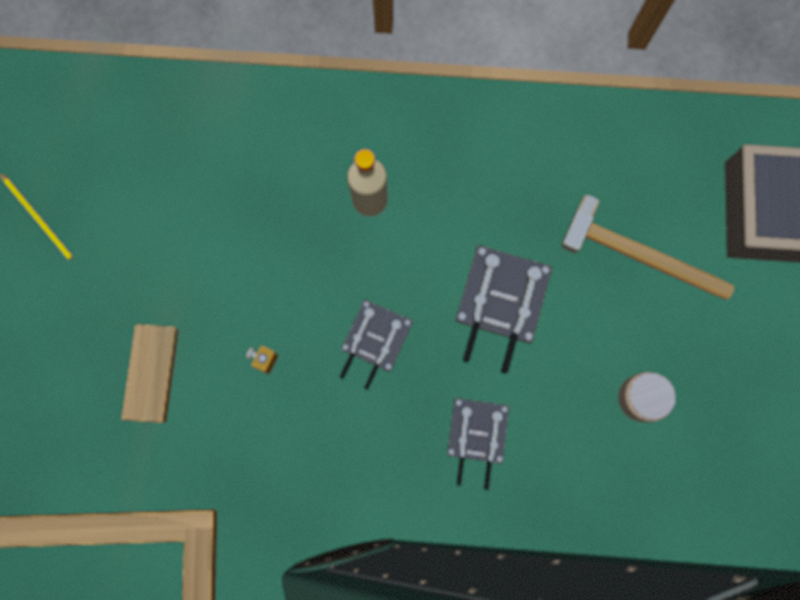

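View pics/scene0.png

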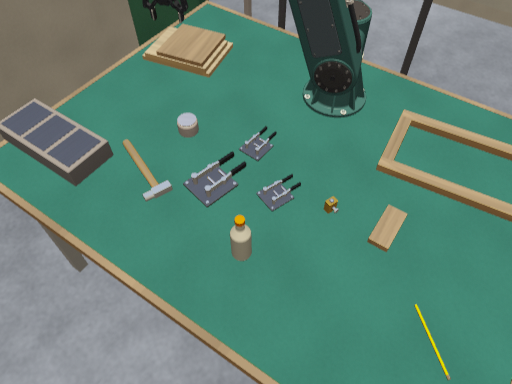

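```bash
cat > h.py <<'E'
import numpy as np,cv2,pickle
from scipy.spatial.transform import Rotation as R
from bench import ctrl
def ray(m,uv,z):
    uv=np.atleast_2d(np.asarray(uv,float))
    d=np.c_[uv,np.ones(len(uv))]@np.linalg.inv(m["K"]).T@R.from_euler("xyz",m["rotation"],degrees=True).as_matrix().T
    e=np.asarray(m["eye"]); return e+d*((z-e[2])/d[:,2])[:,None]
def proj(m,p):
    c=(np.atleast_2d(p)-m["eye"])@R.from_euler("xyz",m["rotation"],degrees=True).as_matrix()
    q=c@m["K"].T; return q[:,:2]/q[:,2:]
def delta(pos,yaw):
    "shift in tool mm and turn (about tool y, deg) to a tool-down pose at pos with tool yaw"
    o=ctrl.observe(); A=R.from_euler("xyz",o["tcp_rot"],degrees=True); B=R.from_euler("xyz",[-90,0,yaw],degrees=True)
    print("t",round(o["time"],2),"pos",o["position"].round(4),"rot",o["tcp_rot"].round(2),"shift(tool mm now)",(A.inv().apply(np.asarray(pos)-o["position"])*1e3).round(1),
     "turn",(A.inv()*B).as_rotvec(degrees=True).round(2),"F",o["wrist_force"].round(2),"w",round(o["width"],3))
def blobs(mask,amin):
    n,l,s,c=cv2.connectedComponentsWithStats(mask.astype(np.uint8))
    return [(c[i],s[i,4],np.argwhere(l==i)[:,::-1]) for i in range(1,n) if s[i,4]>=amin]
E
python3 - <<'E'
from h import *
D=pickle.load(open("d0.pkl","rb"))
im,d,m=D["top"]
hsv=cv2.cvtColor(im,cv2.COLOR_BGR2HSV)
brass=(abs(hsv[...,0].astype(int)-18)<10)&(hsv[...,1]>120)&(hsv[...,2]>80)
for c,a,p in blobs(brass,20):
    print("brass",c,a,ray(m,c,0.044)[0].round(3),cv2.minAreaRect(p.astype(np.float32)))
# hand estimates from viewed picture (scaled 1.5625)
s=1.5625
for n,uv,z in[("block top",(263,357),.044),("stud",(250,353),.022),("nestwallfar",(504,296),.018),("nestwallnear",(497,323),.018),("pivL",(492,261),.04),("pivR",(535,272),.04),("gripL",(471,341),.04),("gripR",(510,352),.04)]:
    print(n,ray(m,np.array(uv)/s,z)[0].round(4))
E
```

```text
brass [233.1056338  102.14788732] 142 [0.775 0.105 0.044] ((233.0, 102.5), (13.0, 12.0), 90.0)
brass [419.02362205 169.1496063 ] 254 [ 0.639 -0.337  0.044] ((420.39703369140625, 169.72972106933594), (97.16651153564453, 2.9577889442443848), 24.145544052124023)
brass [168.89215686 229.75490196] 102 [0.46  0.226 0.044] ((168.50001525878906, 229.50003051757812), (10.28591251373291, 13.86362075805664), 26.56505012512207)
brass [135.87037037 342.7962963 ] 54 [0.212 0.271 0.044] ((136.0, 343.0), (32.0, 2.0), 90.0)
brass [135. 372.] 23 [0.153 0.266 0.044] ((135.0, 372.0), (22.0, 0.0), -90.0)
block top [0.4625 0.2275 0.044 ]
stud [0.4696 0.2516 0.022 ]
nestwallfar [ 0.582  -0.1196  0.018 ]
nestwallnear [ 0.5401 -0.1108  0.018 ]
pivL [ 0.6292 -0.0969  0.04  ]
pivR [ 0.6167 -0.1613  0.04  ]
gripL [ 0.5069 -0.0716  0.04  ]
gripR [ 0.4946 -0.1289  0.04  ]
```

```bash
python3 -m inch '[[0,-9.7,0,-60,0,0,0],[0,-9.7,0,-60,0,0,0],[0,-9.7,0,-60,0,0,0],[0,-9.7,0,-60,0,0,0],[0,-9.7,0,-60,0,0,0]]'; python3 -c "
from h import *
delta([.46,.225,.2],-107)"
```

```text
time: 0.72
position: [0.4598, -0.3427, 0.2308]
tcp_rot: [-90.0, 0.0, -106.7]
wrist_force: [0.7, -0.3, -0.1]
width: 0.998
t 0.72 pos [ 0.4598 -0.3427  0.2308] rot [-9.0000e+01  2.0000e-02 -1.0672e+02] shift(tool mm now) [-543.7   31.  -163.2] turn [ 0.    0.28 -0.02] F [ 0.68 -0.28 -0.07] w 0.998
```

```bash
python3 -m inch '[[0,0,0,-60,0,-18,0],[0,0,0,-60,0,-18,0],[0,0,0,-60,0,-18,0],[0,0,0,-60,0,-18,0],[0,0,0,-60,0,-18,0]]' >/dev/null; python3 -m inch '[[0,0,0,-60,8,-18,0],[0,0,0,-60,8,-18,0],[0,0,0,-60,8,-18,0],[0,0,0,-62,7,-18,0],[0,0,0,0,0,0,0]]';python3 - <<'E'
from h import *
delta([.46,.225,.2],-107)
m=ctrl.camera_model("wrist");im,d=ctrl.get_image("wrist");pickle.dump((im,d,m),open("d1.pkl","wb"))
print(m, proj(m,[[.4625,.2275,.044]]))
cv2.imwrite("pics/w1.png",im)
E
```

```text
time: 1.98
position: [0.4616, 0.2202, 0.2001]
tcp_rot: [-90.1, 0.0, -106.7]
wrist_force: [-0.5, -0.6, 0.4]
width: 1.003
t 1.98 pos [0.4616 0.2202 0.2001] rot [-9.0070e+01  3.0000e-02 -1.0672e+02] shift(tool mm now) [-4.1  0.1 -2.9] turn [ 0.07  0.28 -0.03] F [-0.55 -0.65  0.42] w 1.003
{'K': array([[326.71496913,   0.        , 252.76271434],
       [  0.        , 326.71496913, 190.3527257 ],
       [  0.        ,   0.        ,   1.        ]]), 'eye': array([0.48214591, 0.28752176, 0.3434333 ]), 'rotation': array([ 1.63885466e+02,  5.04494501e-02, -1.67540682e+01])} [[251.42865903 166.3151353 ]]
```

View pics/w1.png

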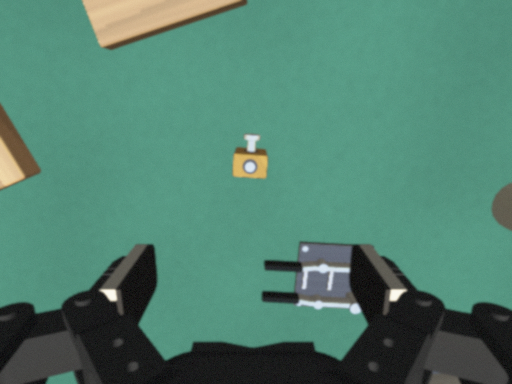

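The wrist view shows the brass block at (250,167), stud head at (252,138) pointing up in the image; the fingers flank it left and right.

Run:
```python
from h import *
im,d,m=pickle.load(open("d1.pkl","rb"))
hsv=cv2.cvtColor(im,cv2.COLOR_BGR2HSV)
sub=np.zeros(im.shape[:2],bool);sub[120:200,215:290]=1
for vmin in(90,170):
  b=sub&(abs(hsv[...,0].astype(int)-18)<10)&(hsv[...,1]>110)&(hsv[...,2]>vmin)
  for c,a,p in blobs(b,60):
    h=cv2.convexHull(p.astype(np.int32)); box=cv2.boxPoints(cv2.minAreaRect(p.astype(np.float32)))
    w=ray(m,box,.044); print(vmin,c,a,"\n",w.round(4),w.mean(0).round(4),[ (np.linalg.norm(w[i]-w[i-1])*1e3).round(1) for i in range(4)])
    for i in range(2): e=w[i+1]-w[i]; print("ang",np.degrees(np.arctan2(e[1],e[0])).round(1))
g=sub&(hsv[...,1]<60)&(hsv[...,2]>130)
for c,a,p in blobs(g,15): print("white",c,a,"top",ray(m,c,.044)[0].round(4),"stud",ray(m,c,.022)[0].round(4), p.min(0),p.max(0))
```

```text
90 [249.60882801 162.85083714] 657 
 [[0.4427 0.2241 0.044 ]
 [0.4522 0.2489 0.044 ]
 [0.4808 0.2384 0.044 ]
 [0.472  0.2134 0.044 ]] [0.4619 0.2312 0.044 ] [np.float64(31.2), np.float64(26.5), np.float64(30.5), np.float64(26.6)]
ang 69.0
ang -20.1
170 [249.41541353 165.36278195] 532 
 [[0.4427 0.2241 0.044 ]
 [0.4502 0.2438 0.044 ]
 [0.479  0.2333 0.044 ]
 [0.472  0.2134 0.044 ]] [0.461  0.2286 0.044 ] [np.float64(31.2), np.float64(21.1), np.float64(30.6), np.float64(21.1)]
ang 69.2
ang -20.0
white [251.31603774 141.1509434 ] 212 top [0.4692 0.25   0.044 ] stud [0.4682 0.2472 0.022 ] [243 134] [260 151]
white [249.60666667 166.45333333] 150 top [0.4608 0.2279 0.044 ] stud [0.4593 0.2235 0.022 ] [243 160] [256 173]
```

```bash
python3 -c "
from h import *
delta([.461,.2283,.015],-110)"; python3 -m inch '[[0,3.3,0,-7.5,0,0,60],[0,0,0,0,45,-2,60],[0,0,0,0,45,-1,60],[0,0,0,0,45,0,60],[0,0,0,0,40,0,60]]'; python3 -c "
from h import *
delta([.461,.2283,.015],-110)"
```

```text
t 2.02 pos [0.4617 0.218  0.2002] rot [-9.006e+01 -5.000e-02 -1.068e+02] shift(tool mm now) [ -9.9 185.2  -3.4] turn [0.06 3.2  0.05] F [-0.46 -0.18 -0.34] w 0.994
time: 2.65
position: [0.4618, 0.2226, 0.0246]
tcp_rot: [-90.0, -0.0, -110.5]
wrist_force: [0.7, 0.4, -0.2]
width: 0.76
t 2.65 pos [0.4618 0.2226 0.0246] rot [-9.0010e+01 -4.0000e-02 -1.1045e+02] shift(tool mm now) [-5.   9.6 -2.8] turn [ 0.01 -0.45  0.04] F [ 0.75  0.39 -0.25] w 0.76
```

```bash
python3 -m inch '[[0,0,0,0,0,0,60],[0,0,0,0,0,0,60],[0,0,0,0,0,0,60],[0,0,0,0,0,0,60],[0,0,0,0,0,0,60]]'; python3 -c "
from h import *
delta([.461,.2283,.015],-110)"
```

```text
time: 3.28
position: [0.4623, 0.2248, 0.0267]
tcp_rot: [-89.9, 0.1, -110.3]
wrist_force: [-0.4, -0.5, 0.0]
width: 0.763
t 3.27 pos [0.4623 0.2248 0.0267] rot [-8.9940e+01  6.0000e-02 -1.1033e+02] shift(tool mm now) [-2.8 11.7 -2.5] turn [-0.06 -0.33 -0.06] F [-0.39 -0.47  0.01] w 0.763
```

```bash
python3 -m inch '[[0,0,0,-3,10,-2.5,60],[0,0,0,0,0,0,60],[0,0,0,0,0,0,255],[0,0,0,0,0,0,255],[0,0,0,0,0,0,255]]' 40;python3 -m inch '[[0,0,0,0,0,0,255],[0,0,0,0,0,0,255],[0,0,0,0,-10,0,255],[0,0,0,0,-30,0,255],[0,0,0,0,-40,0,255]]'; python3 -c "
from h import *
delta([.561,-.115,.12],-103.4)"
```

```text
time: 3.9
position: [0.4607, 0.2283, 0.0159]
tcp_rot: [-90.0, 0.0, -110.4]
wrist_force: [-0.1, 0.5, -0.6]
width: 0.369
time: 4.53
position: [0.4593, 0.2279, 0.0962]
tcp_rot: [-90.1, -0.1, -110.3]
wrist_force: [0.6, -0.4, -2.6]
width: 0.37
t 4.53 pos [0.4593 0.2279 0.0962] rot [-9.0130e+01 -1.0000e-01 -1.1035e+02] shift(tool mm now) [286.1 -23.8 214.5] turn [ 0.14 -6.95  0.09] F [ 0.61 -0.37 -2.55] w 0.37
```

```bash
python3 -m inch '[[0,-7,0,0,-40,0,255],[0,0,0,55,-25,22,255],[0,0,0,60,0,24,255],[0,0,0,60,0,24,255],[0,0,0,60,0,24,255]]'; python3 -c "
from h import *
delta([.542,-.193,.17],-103.4)"
```

```text
time: 5.15
position: [0.4963, -0.0159, 0.1608]
tcp_rot: [-90.0, 0.0, -103.3]
wrist_force: [1.8, 0.4, -2.6]
width: 0.364
t 5.15 pos [ 0.4963 -0.0159  0.1608] rot [-8.9970e+01  1.0000e-02 -1.0333e+02] shift(tool mm now) [161.8  -9.2  85.3] turn [-0.03  0.07 -0.01] F [ 1.77  0.41 -2.62] w 0.364
```

```bash
python3 -m inch '[[0,0,0,45,-10,25,255],[0,0,0,45,0,25,255],[0,0,0,45,0,25,255],[0,0,0,20,0,10,255],[0,0,0,0,0,0,255]]'
python3 - <<'E'
from h import *
delta([.542,-.193,.17],-103.4)
ms=[];
for i in range(3):
  ms.append(ctrl.camera_model("wrist"));im,d=ctrl.get_image("wrist")
m=ms[-1]
for q in ms: print(q["eye"],q["rotation"])
pickle.dump((im,d,m),open("d2.pkl","wb"))
cv2.imwrite("pics/w2.png",im)
E
```

```text
time: 5.78
position: [0.5434, -0.1856, 0.1701]
tcp_rot: [-90.0, 0.0, -103.5]
wrist_force: [-0.4, 0.6, -2.4]
width: 0.366
t 5.78 pos [ 0.5434 -0.1856  0.1701] rot [-9.0020e+01  1.0000e-02 -1.0346e+02] shift(tool mm now) [7.5 0.1 0.4] turn [ 0.02 -0.06 -0.01] F [-0.35  0.58 -2.44] w 0.366
[ 0.55994167 -0.11721262  0.31341071] [ 1.63864480e+02  1.13673365e-03 -1.35036118e+01]
[ 0.5593892  -0.11584586  0.31326914] [ 1.63907034e+02  6.74254798e-02 -1.34467838e+01]
[ 0.55912432 -0.11504053  0.31321971] [ 1.63916430e+02  8.96291597e-02 -1.33881919e+01]
```

View pics/w2.png

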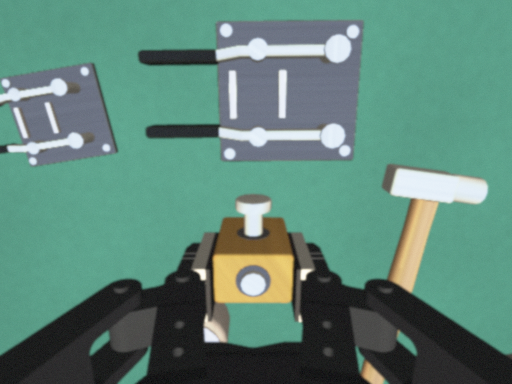

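```bash
cat > meas.py <<'E'
from h import *
im,d,m=pickle.load(open("d2.pkl","rb"))
hsv=cv2.cvtColor(im,cv2.COLOR_BGR2HSV)
w=(hsv[...,1]<60)&(hsv[...,2]>150)
W=[]
for c,a,p in blobs(w,30):
    if c[1]<165 and 200<c[0]<370:
        r=cv2.minAreaRect(p.astype(np.float32)); print(c.round(1),a,[np.round(x,1) for x in r[:2]],round(r[2],1),"z18",ray(m,c,.018)[0].round(4))
        if 120<a<600 and p[:,1].ptp() if hasattr(p,'ptp') else np.ptp(p[:,1])>35 and a<800: W.append(ray(m,c,.018)[0])
W=np.array(W);print("walls",W.round(4),"mid",W.mean(0).round(4))
if len(W)==2:
    e=W[1]-W[0]; e*=np.sign(e[0]); print("len",np.linalg.norm(e),"ang",np.degrees(np.arctan2(e[1],e[0])))
for n,a in[("pivots",[(338,48),(333,135)]),("jaws",[(258,49),(258,136)]),]:
    q=ray(m,a,.046); e=q[0]-q[1]; print(n,q.round(4),"mid",q.mean(0).round(4),"ang-90",np.degrees(np.arctan2(e[1],e[0]))-90)
q=ray(m,[(145,57.5),(152,131.5)],.043);print("grip ends",q.round(4),q.mean(0).round(4),np.linalg.norm(q[0]-q[1]))
# block in hand: brass top
b=(abs(hsv[...,0].astype(int)-18)<10)&(hsv[...,1]>100)&(hsv[...,2]>90); b[:200]=0;b[:,:190]=0;b[:,310:]=0
o=ctrl.observe(); zt=o["position"][2]-.0155+.044
for c,a,p in blobs(b,300):
    print("brass",c,a,p.min(0),p.max(0))
print("button world at top",ray(m,[(252.5,283)],zt).round(4),"tcp",o["position"])
E
python3 meas.py
```

```text
[225.6  29.8] 171 [array([225.5,  30. ]), array([14., 13.])] 90.0 z18 [ 0.5491 -0.0587  0.018 ]
[294.7  47.8] 2269 [array([288.6,  51.1]), array([ 36.7, 145.7])] 82.2 z18 [ 0.6017 -0.0853  0.018 ]
[282.1  92.9] 449 [array([282.5,  93.5]), array([49.,  9.])] 90.0 z18 [ 0.584  -0.1182  0.018 ]
[232.3  94.1] 438 [array([232.5,  94.5]), array([49.,  9.])] 90.0 z18 [ 0.5419 -0.1091  0.018 ]
[292.  136.4] 1907 [array([285.6, 133.8]), array([133.6,  32.3])] 6.1 z18 [ 0.5849 -0.1569  0.018 ]
[229.2 153.2] 135 [array([229.3, 153.4]), array([12.5, 12.1])] 26.6 z18 [ 0.5262 -0.1585  0.018 ]
walls [[ 0.584  -0.1182  0.018 ]
 [ 0.5419 -0.1091  0.018 ]] mid [ 0.5629 -0.1137  0.018 ]
len 0.043101193332047164 ang -12.115904648760116
pivots [[ 0.6295 -0.0958  0.046 ]
 [ 0.615  -0.1595  0.046 ]] mid [ 0.6223 -0.1277  0.046 ] ang-90 -12.808698885026672
jaws [[ 0.5705 -0.0825  0.046 ]
 [ 0.5557 -0.1462  0.046 ]] mid [ 0.5631 -0.1143  0.046 ] ang-90 -13.13375025601296
grip ends [[ 0.4845 -0.0679  0.043 ]
 [ 0.472  -0.1229  0.043 ]] [ 0.4783 -0.0954  0.043 ] 0.05643580531197455
brass [252.77599671 261.56124127] 4866 [212 218] [293 302]
button world at top [[ 0.5423 -0.1846  0.1984]] tcp [ 0.54253156 -0.18296636  0.16985811]
```

```bash
python3 -c "
from h import *
delta([.5613,-.1203,.09],-102.8)"; python3 -m inch '[[0,-0.7,0,-35,20,0,255],[0,0,0,-30.5,20,4,255],[0,0,0,0,20,0,255],[0,0,0,0,20,0,255],[0,0,0,0,0,0,255]]';python3 -m inch '[[0,0,0,0,0,0,255],[0,0,0,0,0,0,255],[0,0,0,0,0,0,255],[0,0,0,0,0,0,255],[0,0,0,0,0,0,255]]'
python3 - <<'E'
from h import *
delta([.5613,-.1203,.027],-102.8)
for i in range(3):
  m=ctrl.camera_model("wrist");im,d=ctrl.get_image("wrist");delta([.5613,-.1203,.027],-102.8)
pickle.dump((im,d,m),open("d3.pkl","wb"))
cv2.imwrite("pics/w3.png",im)
E
```

```text
t 5.92 pos [ 0.5425 -0.183   0.1699] rot [-9.0110e+01  6.0000e-02 -1.0331e+02] shift(tool mm now) [-65.2  79.9   4. ] turn [ 0.11 -0.51 -0.06] F [-0.31 -0.06 -2.65] w 0.362
time: 6.55
position: [0.5602, -0.1195, 0.0889]
tcp_rot: [-90.2, 0.0, -102.5]
wrist_force: [0.7, 0.4, -3.0]
width: 0.367
time: 7.18
position: [0.5622, -0.1217, 0.0903]
tcp_rot: [-90.0, 0.0, -102.7]
wrist_force: [0.2, -0.5, -3.0]
width: 0.366
t 7.17 pos [ 0.5622 -0.1217  0.0903] rot [ -89.99    0.   -102.65] shift(tool mm now) [-1.2 63.3 -1.2] turn [-0.01  0.15 -0.  ] F [ 0.24 -0.48 -2.96] w 0.366
t 7.22 pos [ 0.5622 -0.1217  0.0902] rot [ -90.      0.   -102.66] shift(tool mm now) [-1.2 63.2 -1.2] turn [ 0.    0.14 -0.  ] F [-0.34 -0.24 -3.37] w 0.363
t 7.28 pos [ 0.5622 -0.1217  0.0901] rot [-9.0000e+01  1.0000e-02 -1.0266e+02] shift(tool mm now) [-1.2 63.1 -1.2] turn [ 0.    0.14 -0.01] F [-0.13  0.8  -3.07] w 0.368
t 7.33 pos [ 0.5622 -0.1217  0.0901] rot [-9.0010e+01  1.0000e-02 -1.0265e+02] shift(tool mm now) [-1.1 63.1 -1.1] turn [ 0.01  0.15 -0.01] F [-0.43  0.01 -2.4 ] w 0.369
```

View pics/w3.png

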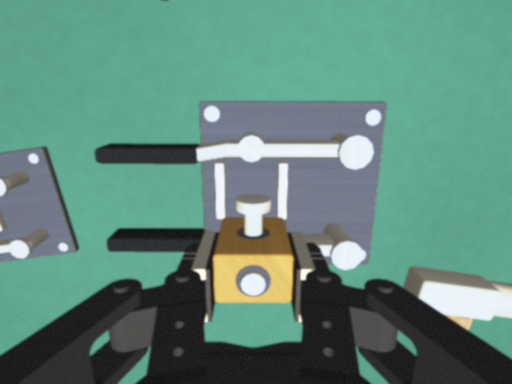

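Run:
```python
from h import *
im,d,m=pickle.load(open("d3.pkl","rb"))
hsv=cv2.cvtColor(im,cv2.COLOR_BGR2HSV)
w=(hsv[...,1]<60)&(hsv[...,2]>150)
c=[np.array([np.mean(np.where(w[170:195,a:b])[1])+a,182]) for a,b in((208,232),(270,296))]
W=ray(m,c,.018);mid=W.mean(0);print(c,W.round(4))
b=ray(m,[(252.5,283)],.0902-.0155+.044)[0]
t=np.radians(-12.8);X=np.array([np.cos(t),np.sin(t),0]);print("wall mid along x",mid@X,"nest est",np.array([.563,-.114,0])@X,"block x",b@X,"tcp",np.array([.5622,-.1217,0])@X, "block",b.round(4))
j=ray(m,[(251,149)],.046)[0];print("jawL",j.round(4), "est nest y", j@np.array([-X[1],X[0],0]), np.array([.563,-.114,0])@np.array([-X[1],X[0],0]))
```

```text
[array([219.36298932, 182.        ]), array([282.83512545, 182.        ])] [[ 0.5432 -0.1031  0.018 ]
 [ 0.5854 -0.1126  0.018 ]]
wall mid along x 0.5741472002537719 nest est 0.5742656152026513 block x 0.5751697009411132 tcp 0.5751914191508768 block [ 0.5619 -0.1229  0.1187]
jawL [ 0.5703 -0.0815  0.046 ] est nest y 0.046862596743815314 0.013564777768925852
```

```bash
python3 -m inch '[[0,0,0,-1.5,0,-1,255],[0,0,0,0,20,0,255],[0,0,0,0,20,0,255],[0,0,0,0,14,0,255],[0,0,0,0,6,0,255]]';python3 -m inch '[[0,0,0,0,2,0,255],[0,0,0,0,1,0,255],[0,0,0,0,1,0,255],[0,0,0,0,0,0,255],[0,0,0,0,0,0,255]]'; python3 -c "
from h import *
delta([.561,-.121,.0255],-102.8)"
```

```text
time: 7.95
position: [0.5611, -0.1197, 0.0293]
tcp_rot: [-90.1, 0.0, -102.6]
wrist_force: [0.3, -0.1, -2.8]
width: 0.368
time: 8.57
position: [0.5617, -0.12, 0.0263]
tcp_rot: [-90.0, 0.0, -102.6]
wrist_force: [0.2, -0.4, -3.0]
width: 0.366
t 8.57 pos [ 0.5617 -0.12    0.0263] rot [ -89.98    0.   -102.65] shift(tool mm now) [ 1.2  0.8 -0.5] turn [-0.02  0.15 -0.  ] F [ 0.19 -0.43 -2.98] w 0.366
```

Still hanging free; lower in half-millimetres.

```bash
python3 -m inch '[[0,0,0,0,0.5,0,255],[0,0,0,0,0.5,0,255],[0,0,0,0,0,0,255],[0,0,0,0,0,0,255],[0,0,0,0,0,0,255]]'; python3 -m inch '[[0,0,0,0,0.5,0,255],[0,0,0,0,0,0,255],[0,0,0,0,0,0,255],[0,0,0,0,0,0,255],[0,0,0,0,0,0,255]]'
```

```text
time: 9.2
position: [0.5617, -0.12, 0.0259]
tcp_rot: [-90.0, -0.0, -102.6]
wrist_force: [-2.1, 1.2, 5.5]
width: 0.369
time: 9.82
position: [0.5617, -0.12, 0.0259]
tcp_rot: [-90.0, -0.0, -102.6]
wrist_force: [-2.8, 0.6, 10.4]
width: 0.366
```

```bash
python3 -m inch '[[0,0,0,0,-0.5,0,155],[0,0,0,0,0,0,145],[0,0,0,0,0,0,125],[0,0,0,0,0,0,120],[0,0,0,0,0,0,120]]'; python3 -m inch '[[0,0,0,0,-5,0,120],[0,0,0,0,-25,0,120],[0,0,0,0,-40,0,120],[0,0,0,0,-40,0,120],[0,0,0,0,-10,0,60]]'
python3 - <<'E'
from h import *
im,d=ctrl.get_image("top");cv2.imwrite("pics/top4.png",im)
m=ctrl.camera_model("wrist");im,d=ctrl.get_image("wrist")
pickle.dump((im,d,m),open("d4.pkl","wb"))
delta([.4735,-.0934,.1],167.2)
cv2.imwrite("pics/w4.png",im)
E
```

```text
time: 10.45
position: [0.5615, -0.1199, 0.025]
tcp_rot: [-90.0, 0.0, -102.6]
wrist_force: [-0.9, -0.3, 0.4]
width: 0.53
time: 11.08
position: [0.5634, -0.1205, 0.1482]
tcp_rot: [-89.7, -0.0, -102.6]
wrist_force: [-0.4, -0.3, 0.2]
width: 0.726
t 11.18 pos [ 0.5623 -0.1202  0.1464] rot [-8.9860e+01 -1.0000e-02 -1.0265e+02] shift(tool mm now) [ -6.7  46.1 -92.6] turn [-0.12 90.15 -0.1 ] F [-0.32  0.05  0.17] w 0.763
```

View pics/w4.png

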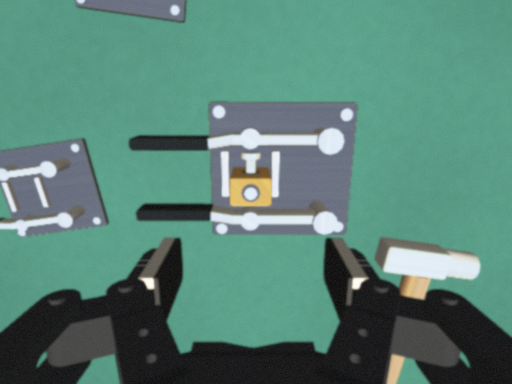

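The block stands at (250,185) between the walls, stud toward the left jaw. Next: turn 90° and go over the grips, with the wrist camera over the nest.

```bash
python3 -c "
from h import *
print(ctrl.observe()['joint_pos'].round(1))"; python3 -m inch '[[0,10,0,0,0,-10,0],[0,10,0,0,0,-10,0],[0,10,0,0,0,-10,0],[0,10,0,0,0,-10,0],[0,10,0,0,0,0,0]]';python3 -m inch '[[0,10,0,0,0,0,0],[0,10,0,0,0,0,0],[0,10,0,0,0,0,0],[0,10,0,0,0,0,0],[0,0,0,0,0,0,0]]'; python3 -c "
from h import *
print(ctrl.observe()['joint_pos'].round(1))
delta([.5045,-.1007,.1],167.2)"
```

```text
[-19.   23.6  95.3   0.   61.   -6.3]
time: 11.8
position: [0.5246, -0.1008, 0.1432]
tcp_rot: [-90.2, -0.2, -153.0]
wrist_force: [0.4, -0.2, -0.5]
width: 0.998
time: 12.42
position: [0.5256, -0.1014, 0.1436]
tcp_rot: [-90.0, -0.2, 167.4]
wrist_force: [0.1, 0.1, -0.4]
width: 1.001
[-18.3  21.  100.2   0.   59.   84.2]
t 12.43 pos [ 0.5256 -0.1014  0.1436] rot [-90.02  -0.17 167.44] shift(tool mm now) [20.6 43.6  4. ] turn [0.02 0.24 0.17] F [ 0.13  0.06 -0.4 ] w 1.001
```

```bash
python3 -m inch '[[0,0,0,10,13,2,0],[0,0,0,10.5,13,2,0],[0,0,0,0,13,0,0],[0,0,0,0,4,0,0],[0,0,0,0,0,0,0]]'
python3 - <<'E'
from h import *
delta([.5045,-.1007,.012],167.2)
m=ctrl.camera_model("wrist");im,d=ctrl.get_image("wrist")
pickle.dump((im,d,m),open("d5.pkl","wb"))
print(proj(m,[[.5045,-.1007,.043],[.563,-.114,.054]]))
cv2.imwrite("pics/w5.png",im)
E
```

```text
time: 13.05
position: [0.5063, -0.1012, 0.1018]
tcp_rot: [-90.0, -0.0, 167.4]
wrist_force: [-0.2, -0.4, 0.8]
width: 1.0
t 13.05 pos [ 0.5063 -0.1012  0.1018] rot [-9.001e+01 -2.000e-02  1.674e+02] shift(tool mm now) [ 1.8 89.8 -0.1] turn [0.01 0.2  0.02] F [-0.23 -0.37  0.81] w 1.0
[[252.39755248 211.02378699]
 [252.65740893 118.73306119]]
```

View pics/w5.png

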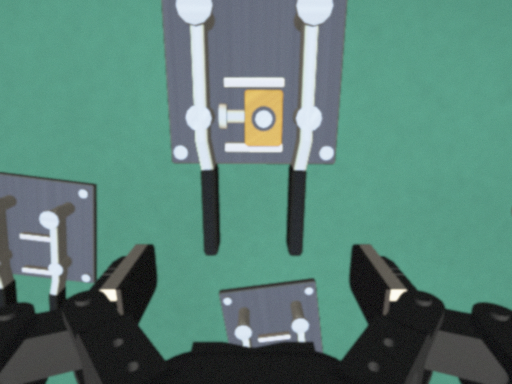

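Grips at columns 210 and 297, fingers symmetric around them; block stands well. Descend.

```bash
python3 -m inch '[[0,0.2,0,2,20,0,0],[0,0,0,0,25,0,0],[0,0,0,0,25,0,0],[0,0,0,0,15,0,0],[0,0,0,0,4,0,0]]' 20
cat > look.py <<'E'
from h import *
import sys
o=ctrl.observe(); m=ctrl.camera_model("wrist");im,d=ctrl.get_image("wrist")
p=proj(m,[[.563,-.114,.054]])[0]
Rm=R.from_euler("xyz",m["rotation"],degrees=True).as_matrix()
v,u=np.mgrid[:384,:512]; C=np.stack([(u-m["K"][0,2])/m["K"][0,0]*d,(v-m["K"][1,2])/m["K"][1,1]*d,d],-1)@Rm.T+m["eye"]
hsv=cv2.cvtColor(im,cv2.COLOR_BGR2HSV)
r=np.hypot(u-p[0],v-p[1])<110
b=r&(abs(hsv[...,0].astype(int)-18)<10)&(hsv[...,1]>110)&(hsv[...,2]>120)
L=max(blobs(b,100),key=lambda x:x[1]); h=np.zeros(b.shape,np.uint8); cv2.fillPoly(h,[cv2.convexHull(L[2].astype(np.int32))],1)
wht=(h>0)&(hsv[...,1]<70)&(hsv[...,2]>120)
zt=np.median(C[b&(C[...,2]>.045)][:,2]); 
B=max(blobs(wht,20),key=lambda x:x[1]); bm=np.zeros(b.shape,bool); bm[B[2][:,1],B[2][:,0]]=1; bm=cv2.erode(bm.astype(np.uint8),np.ones((3,3)))>0
t=np.radians(-12.8);X=np.array([np.cos(t),np.sin(t)]);Y=np.array([-X[1],X[0]])
bc=(np.median(C[bm],0)[:2]-[.563,-.114])
print(f"t {o['time']:.2f} width {o['width']*85:.2f} pos {o['position'].round(4)} F {o['wrist_force'].round(1)} M {o['moment'].round(2)} | button-top {1e3*(np.median(C[bm][:,2])-zt):.2f} mm top z {zt:.4f} button px {B[0].round(1)} n {B[1]} block xy in nest {1e3*(bc@X):.1f} {1e3*(bc@Y):.1f}")
if len(sys.argv)>1: cv2.imwrite("pics/"+sys.argv[1],im)
E
python3 look.py w6.png; python3 look.py
```

```text
time: 13.72
position: [0.5039, -0.1007, 0.0126]
tcp_rot: [-90.0, -0.0, 167.2]
wrist_force: [-0.2, 0.6, -0.9]
width: 1.002
t 13.72 width 85.15 pos [ 0.5039 -0.1007  0.0126] F [-0.2  0.6 -0.9] M [-0.03 -0.03  0.04] | button-top 2.51 mm top z 0.0546 button px [271.3 129.4] n 1623 block xy in nest 0.6 -5.8
t 13.78 width 85.32 pos [ 0.504  -0.1007  0.0127] F [-0.4  0.4 -0. ] M [ 0.   -0.04  0.  ] | button-top 2.48 mm top z 0.0546 button px [271.3 129.8] n 1612 block xy in nest 0.6 -5.9
```

View pics/w6.png

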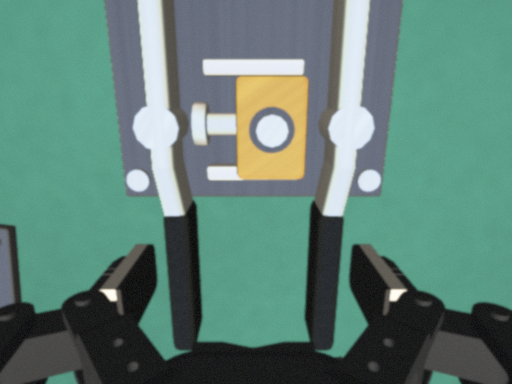

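Baseline button 2.5 mm over the top face; grips are between the fingers. Begin closing slowly.

```bash
python3 -m inch '[[0,0,0,0,0,0,30],[0,0,0,0,0,0,45],[0,0,0,0,0,0,50],[0,0,0,0,0,0,55],[0,0,0,0,0,0,60]]' 20 | tail -2; python3 look.py; python3 -m inch '[[0,0,0,0,0,0,65],[0,0,0,0,0,0,70],[0,0,0,0,0,0,75],[0,0,0,0,0,0,80],[0,0,0,0,0,0,85]]'|tail -2;  python3 look.py; python3 -m inch '[[0,0,0,0,0,0,89],[0,0,0,0,0,0,93],[0,0,0,0,0,0,96],[0,0,0,0,0,0,99],[0,0,0,0,0,0,102]]'|tail -2;  python3 look.py w7.png
```

```text
wrist_force: [-1.3, -0.3, 1.1]
width: 0.76
t 14.45 width 64.64 pos [ 0.5042 -0.1008  0.0133] F [-1.3 -0.3  1.1] M [-0.02 -0.05 -0.05] | button-top 2.40 mm top z 0.0546 button px [271. 130.] n 1601 block xy in nest 0.6 -5.9
wrist_force: [0.8, 0.1, 1.5]
width: 0.669
t 15.12 width 56.85 pos [ 0.504  -0.1007  0.0131] F [0.8 0.1 1.5] M [-0.02 -0.04  0.03] | button-top 2.43 mm top z 0.0546 button px [271.1 129.4] n 1616 block xy in nest 0.6 -5.9
wrist_force: [-0.5, 0.8, 3.7]
width: 0.606
t 15.80 width 51.48 pos [ 0.5039 -0.1006  0.0131] F [-0.5  0.8  3.7] M [ 0.17 -0.05 -0.  ] | button-top 2.39 mm top z 0.0546 button px [273.6 129.1] n 1604 block xy in nest 0.7 -6.5
```

View pics/w7.png

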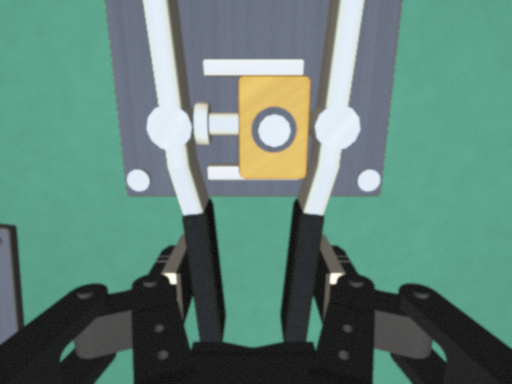

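Left jaw now touches the stud and starts to centre the block; go on at about 2 counts per row.

```bash
python3 -m inch '[[0,0,0,0,0,0,104],[0,0,0,0,0,0,106],[0,0,0,0,0,0,108],[0,0,0,0,0,0,110],[0,0,0,0,0,0,112]]'|tail -2;  python3 look.py;  python3 -m inch '[[0,0,0,0,0,0,113],[0,0,0,0,0,0,114],[0,0,0,0,0,0,116],[0,0,0,0,0,0,117],[0,0,0,0,0,0,118]]'|tail -2;  python3 look.py
```

```text
wrist_force: [0.4, 1.5, 2.7]
width: 0.561
t 16.48 width 47.68 pos [ 0.504  -0.1007  0.0131] F [0.4 1.5 2.7] M [ 0.15 -0.04  0.03] | button-top 2.44 mm top z 0.0546 button px [276.3 128.9] n 1600 block xy in nest 0.7 -7.4
wrist_force: [0.9, 0.1, 3.7]
width: 0.536
t 17.15 width 45.57 pos [ 0.504  -0.1007  0.0131] F [0.9 0.1 3.7] M [ 0.14 -0.07  0.01] | button-top 2.34 mm top z 0.0546 button px [278.2 128.9] n 1613 block xy in nest 0.7 -8.0
```

```bash
python3 -m inch '[[0,0,0,0,0,0,119],[0,0,0,0,0,0,120],[0,0,0,0,0,0,121],[0,0,0,0,0,0,122],[0,0,0,0,0,0,123]]'|tail -2;  python3 look.py;  python3 -m inch '[[0,0,0,0,0,0,124],[0,0,0,0,0,0,125],[0,0,0,0,0,0,126],[0,0,0,0,0,0,127],[0,0,0,0,0,0,128]]'|tail -2;  python3 look.py
```

```text
wrist_force: [-0.0, 1.7, 4.0]
width: 0.518
t 17.82 width 44.05 pos [ 0.5039 -0.1007  0.0131] F [-0.   1.7  4. ] M [ 0.14 -0.07 -0.06] | button-top 2.32 mm top z 0.0546 button px [279.4 128.8] n 1609 block xy in nest 0.8 -8.4
wrist_force: [-0.9, -0.9, 6.7]
width: 0.502
t 18.50 width 42.66 pos [ 0.504  -0.101   0.0133] F [-0.9 -0.9  6.7] M [-0.08  0.04 -0.04] | button-top 2.41 mm top z 0.0546 button px [278.  128.7] n 1609 block xy in nest 0.9 -8.2
```

```bash
python3 -m inch '[[0,0,0,0,0,0,129],[0,0,0,0,0,0,130],[0,0,0,0,0,0,131],[0,0,0,0,0,0,132],[0,0,0,0,0,0,132]]'|tail -2;  python3 look.py
```

```text
wrist_force: [-0.2, -0.2, 6.8]
width: 0.485
t 19.18 width 41.26 pos [ 0.504  -0.1011  0.0134] F [-0.2 -0.2  6.8] M [-0.1   0.08 -0.01] | button-top 2.45 mm top z 0.0546 button px [276.6 128.5] n 1604 block xy in nest 1.0 -7.8
```

```bash
for i in 1; do python3 -m inch '[[0,0,0,0,0,0,133],[0,0,0,0,0,0,134],[0,0,0,0,0,0,135],[0,0,0,0,0,0,136],[0,0,0,0,0,0,136]]'|tail -2;  python3 look.py;  python3 -m inch '[[0,0,0,0,0,0,137],[0,0,0,0,0,0,138],[0,0,0,0,0,0,139],[0,0,0,0,0,0,140],[0,0,0,0,0,0,140]]'|tail -2;  python3 look.py w8.png; done
```

```text
wrist_force: [-1.8, -1.3, 6.5]
width: 0.467
t 19.85 width 39.68 pos [ 0.5041 -0.1011  0.0134] F [-1.8 -1.3  6.5] M [-0.17  0.04  0.01] | button-top 2.37 mm top z 0.0546 button px [275.4 128.4] n 1603 block xy in nest 1.0 -7.5
wrist_force: [-0.7, -1.1, 6.5]
width: 0.452
t 20.52 width 38.43 pos [ 0.5041 -0.1011  0.0134] F [-0.7 -1.1  6.5] M [-0.2  -0.01  0.  ] | button-top 2.42 mm top z 0.0546 button px [274.2 128.2] n 1606 block xy in nest 1.1 -7.2
```

```bash
cat >> look.py <<'E'
if np.median(C[bm][:,2])-zt>.0038: print("BUTTON UP"); sys.exit(1)
E
python3 -m inch '[[0,0,0,0,0,0,141],[0,0,0,0,0,0,142],[0,0,0,0,0,0,143],[0,0,0,0,0,0,143],[0,0,0,0,0,0,143]]'|tail -2;  python3 look.py && python3 -m inch '[[0,0,0,0,0,0,144],[0,0,0,0,0,0,145],[0,0,0,0,0,0,146],[0,0,0,0,0,0,146],[0,0,0,0,0,0,146]]'|tail -2&&  python3 look.py
```

```text
wrist_force: [-1.0, -2.2, 6.5]
width: 0.44
t 21.20 width 37.36 pos [ 0.5042 -0.1012  0.0135] F [-1.  -2.2  6.5] M [-0.21  0.11 -0.04] | button-top 2.47 mm top z 0.0546 button px [273.4 128.1] n 1601 block xy in nest 1.2 -6.9
wrist_force: [-1.1, -1.0, 8.7]
width: 0.429
t 21.88 width 36.48 pos [ 0.5042 -0.1012  0.0135] F [-1.1 -1.   8.7] M [-0.19  0.14 -0.03] | button-top 2.31 mm top z 0.0546 button px [272.6 128. ] n 1598 block xy in nest 1.3 -6.7
```

```bash
python3 look.py && python3 -m inch '[[0,0,0,0,0,0,147],[0,0,0,0,0,0,148],[0,0,0,0,0,0,149],[0,0,0,0,0,0,149],[0,0,0,0,0,0,149]]'|tail -2;  python3 look.py
```

```text
t 21.93 width 36.51 pos [ 0.5042 -0.1012  0.0136] F [-1.1 -1.   8.7] M [-0.14  0.1  -0.03] | button-top 2.42 mm top z 0.0546 button px [272.6 128.1] n 1597 block xy in nest 1.3 -6.7
wrist_force: [-2.2, -0.3, 8.2]
width: 0.418
t 22.60 width 35.51 pos [ 0.5043 -0.1012  0.0136] F [-2.2 -0.3  8.2] M [-0.26  0.1  -0.02] | button-top 2.30 mm top z 0.0546 button px [271.8 128. ] n 1597 block xy in nest 1.3 -6.5
```

```bash
python3 -m inch '[[0,0,0,0,0,0,150],[0,0,0,0,0,0,151],[0,0,0,0,0,0,152],[0,0,0,0,0,0,152],[0,0,0,0,0,0,152]]'|tail -2;  python3 look.py && python3 -m inch '[[0,0,0,0,0,0,153],[0,0,0,0,0,0,154],[0,0,0,0,0,0,155],[0,0,0,0,0,0,155],[0,0,0,0,0,0,155]]'|tail -2;  python3 look.py w9.png
```

```text
wrist_force: [-2.7, -1.3, 10.3]
width: 0.405
t 23.27 width 34.43 pos [ 0.5043 -0.1013  0.0137] F [-2.7 -1.3 10.3] M [-0.23  0.15 -0.05] | button-top 2.26 mm top z 0.0546 button px [270.9 128. ] n 1597 block xy in nest 1.4 -6.3
wrist_force: [-1.6, -1.3, 11.4]
width: 0.394
t 23.95 width 33.49 pos [ 0.5044 -0.1013  0.0138] F [-1.6 -1.3 11.4] M [-0.33  0.16 -0.07] | button-top 2.06 mm top z 0.0546 button px [270.2 127.9] n 1594 block xy in nest 1.5 -6.1
```

View pics/w9.png

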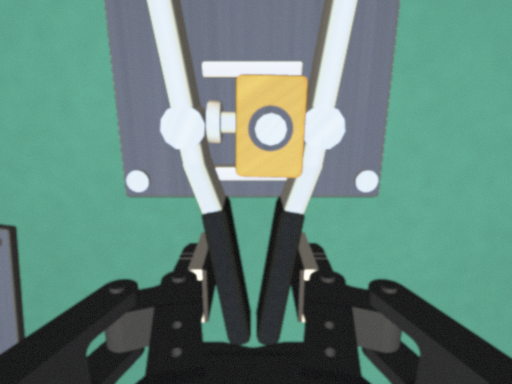

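Even squeeze, stud half in, button dipping slightly. Continue.

```bash
python3 -m inch '[[0,0,0,0,0,0,156],[0,0,0,0,0,0,156],[0,0,0,0,0,0,157],[0,0,0,0,0,0,157],[0,0,0,0,0,0,157]]'|tail -2;  python3 look.py && python3 -m inch '[[0,0,0,0,0,0,158],[0,0,0,0,0,0,158],[0,0,0,0,0,0,159],[0,0,0,0,0,0,159],[0,0,0,0,0,0,159]]'|tail -2&&  python3 look.py
```

```text
wrist_force: [-1.7, -1.2, 12.2]
width: 0.384
t 24.62 width 32.64 pos [ 0.5044 -0.1014  0.0139] F [-1.7 -1.2 12.2] M [-0.28  0.2  -0.1 ] | button-top 2.01 mm top z 0.0546 button px [269.6 127.9] n 1585 block xy in nest 1.5 -6.0
wrist_force: [-1.4, -2.0, 13.3]
width: 0.379
t 25.30 width 32.18 pos [ 0.5045 -0.1014  0.014 ] F [-1.4 -2.  13.3] M [-0.32  0.21 -0.12] | button-top 1.60 mm top z 0.0546 button px [268.8 127.9] n 1589 block xy in nest 1.5 -5.8
```

```bash
python3 -m inch '[[0,0,0,0,0,0,160],[0,0,0,0,0,0,160],[0,0,0,0,0,0,161],[0,0,0,0,0,0,161],[0,0,0,0,0,0,161]]'|tail -2;  python3 look.py && python3 -m inch '[[0,0,0,0,0,0,162],[0,0,0,0,0,0,162],[0,0,0,0,0,0,163],[0,0,0,0,0,0,163],[0,0,0,0,0,0,163]]'|tail -2 &&  python3 look.py
```

```text
wrist_force: [-2.1, -1.8, 11.4]
width: 0.372
t 25.98 width 31.65 pos [ 0.5045 -0.1015  0.0139] F [-2.1 -1.8 11.4] M [-0.3   0.17 -0.04] | button-top 1.24 mm top z 0.0546 button px [268.  127.8] n 1589 block xy in nest 1.5 -5.6
wrist_force: [-1.5, -1.4, 6.7]
width: 0.364
t 26.65 width 30.91 pos [ 0.5044 -0.1012  0.0135] F [-1.5 -1.4  6.7] M [-0.21 -0.02 -0.  ] | button-top 1.35 mm top z 0.0546 button px [267.3 127.3] n 1606 block xy in nest 1.6 -5.2
```

The force has peaked and is falling; go on in small steps, stopping the moment the button is up.

```bash
python3 -m inch '[[0,0,0,0,0,0,164],[0,0,0,0,0,0,164],[0,0,0,0,0,0,165],[0,0,0,0,0,0,165],[0,0,0,0,0,0,165]]'|tail -2;  python3 look.py
```

```text
wrist_force: [1.7, -0.1, 1.9]
width: 0.356
t 27.32 width 30.26 pos [ 0.5042 -0.1007  0.0131] F [ 1.7 -0.1  1.9] M [-0.17 -0.3  -0.01] | button-top 6.51 mm top z 0.0546 button px [265.9 126.2] n 1625 block xy in nest 2.1 -4.1
BUTTON UP
```

```bash
python3 look.py && python3 -m inch '[[0,0,0,0,0,0,166],[0,0,0,0,0,0,166],[0,0,0,0,0,0,167],[0,0,0,0,0,0,167],[0,0,0,0,0,0,167]]'|tail -2;  python3 look.py
```

```text
t 27.38 width 30.26 pos [ 0.5042 -0.1007  0.0131] F [ 1.6 -0.   1. ] M [-0.11 -0.31  0.03] | button-top 6.51 mm top z 0.0546 button px [265.9 126.2] n 1622 block xy in nest 2.0 -4.2
BUTTON UP
t 27.43 width 29.85 pos [ 0.5041 -0.1007  0.0131] F [ 1.7 -0.8  1.3] M [-0.13 -0.28  0.05] | button-top 6.57 mm top z 0.0546 button px [265.8 126.2] n 1618 block xy in nest 2.1 -4.1
BUTTON UP
```

Button snapped up (2.4 → 6.5 mm). Let go slowly.

```bash
python3 -m inch '[[0,0,0,0,0,0,158],[0,0,0,0,0,0,150],[0,0,0,0,0,0,140],[0,0,0,0,0,0,130],[0,0,0,0,0,0,120]]'|tail -2; python3 -m inch '[[0,0,0,0,0,0,110],[0,0,0,0,0,0,100],[0,0,0,0,0,0,90],[0,0,0,0,0,0,80],[0,0,0,0,0,0,70]]'|tail -2; python3 -m inch '[[0,0,0,0,0,0,55],[0,0,0,0,0,0,40],[0,0,0,0,0,0,20],[0,0,0,0,0,0,0],[0,0,0,0,0,0,0]]'|tail -2;python3 -m inch '[[0,0,0,0,0,0,0],[0,0,0,0,0,0,0],[0,0,0,0,0,0,0],[0,0,0,0,-5,0,0],[0,0,0,0,-10,0,0]]'|tail -2; python3 look.py w10.png
```

```text
wrist_force: [-0.5, -0.2, -2.3]
width: 0.528
wrist_force: [-1.4, -0.3, -1.4]
width: 0.724
wrist_force: [0.1, -0.1, 0.1]
width: 1.001
wrist_force: [1.1, -0.7, -0.1]
width: 0.998
t 29.98 width 84.81 pos [ 0.5037 -0.1006  0.0284] F [ 1.1 -0.7 -0.1] M [ 0.05  0.03 -0.02] | button-top 6.49 mm top z 0.0546 button px [264.2 120.8] n 1233 block xy in nest 2.0 -4.1
BUTTON UP
```

```bash
python3 -m inch '[[0,0,0,0,-15,0,0],[0,0,0,0,-30,0,0],[0,0,0,0,-30,0,0],[0,0,0,0,-10,0,0],[0,0,0,0,0,0,0]]'|tail -2; python3 look.py w11.png
```

```text
wrist_force: [-0.3, -0.2, -1.1]
width: 0.998
t 30.65 width 84.87 pos [ 0.5044 -0.1008  0.1139] F [-0.3 -0.2 -1.1] M [-0.02  0.07  0.02] | button-top 6.65 mm top z 0.0546 button px [259.4 111.9] n 407 block xy in nest 1.7 -4.3
BUTTON UP
```

View pics/w11.png

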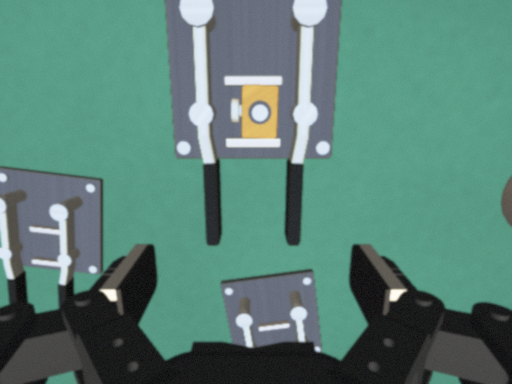

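The block stands upright at (260,111) between the walls with the button up. The handles are open and the gripper touches nothing.

```bash
python3 -c "
from bench import ctrl
print(ctrl.hand_in())"
```

```text
the job is handed in; nothing more can be done
None
```

The job is done and handed in at about 31 s of the 61 s allowed; no verdict was reported.

I stood the block in the nest of the largest press with its stud facing the left jaw. I then squeezed the two grips in small steps. The force at the wrist peaked at about 13 N, fell to about 2 N, and the button jumped from 2.4 mm to 6.5 mm above the block's top. I stopped closing there, opened slowly and backed away.

**Last checks:** all agreed.
- **Block:** it stands flat in the nest, about 2 mm off-centre along the press (limit 5 mm) and 4 mm across it (limit 14 mm).
- **Button:** it is still up, about 4.1 mm above where it started.
- **Press and gripper:** the handles are open again and the gripper is clear, with the wrist force near zero.
- **Bystanders:** the arm never touched them as far as the force readings show, but I did not measure their positions again at the end.

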